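Clear the marking-out board and hang up the scraper

ROBOT

A 6-joint arm with a two-finger parallel gripper is mounted at the origin on the work surface. World frame = base frame: x ahead of the robot, y to its left, z up, the work surface at z = 0. Lengths are in m, angles in degrees, forces in N, time in s.
With the tool pointing down it reaches from about 0.4 to 0.825 m from the base axis. Payload 7 kg.
Tool frame: the origin (TCP) lies midway between the tips of the shut fingers; the grasp point (between the pads) lies 19 mm behind it; z points along the fingers, y is the line along which they close (so a half turn about z gives the same grasp; the last joint's range is limited). The gripper opens to 88 mm and grips with 3 to 60 N. Pads are 19 mm wide; open, the fingers measure 130 mm over their backs; the gripper's body (78 mm by 193 mm) begins 47 mm behind the grasp point.
Start: joints at [91.965, 20.546, 0.682, 0, -70.136, -16.507], TCP at [0.169, 0.653, 0.227] pointing down, gripper open.
Joint ranges: [-176.03, 176.03], [-82.01, 121.73], [-58.28, 71.71], [-173.87, 95.51], [-174.79, -0.11], [-173.66, 173.66]. Speed limits (degrees/s): [136.94, 136.94, 172.46, 180, 180, 180].

INTERFACE

Orientations are given as [roll, pitch, yaw] about the fixed x, y, z axes, in that order (R = Rz(yaw) Ry(pitch) Rx(roll)).
In Python, from plant import telemetry, viewer, workorder gives the robot as it stands. The module is installed in compiled form; this text tells all that it offers.
- The arm moves only by the tool carry_out, never from a script. Its argument "rows" is a list of rows, each a list of 6 numbers: the shift along the tool's x, y, z in m, then the turn, a rotation vector about the tool's x, y, z in rad. In form: [[tx, ty, tz, ax, ay, az], ...]. A call has 1 to 8 rows; each row is the pose to reach, as a shift and turn from the pose commanded when the call began, along the tool's axes at that moment; what a row does not reach only later rows make up. A row lasts 1/8 s, in which the tool goes at most 62.5 mm and 10.7 degrees, less where a joint would pass 70% of its speed; a pose out of reach is approached as far as the arm can. A call with a gripper value outside its range is refused whole. "grip" is the gripper's target within -1 to 1 (fully open at 1, half-way at 0, shut at -1), set as the call begins (left out, the last holds). The fingers move at their own pace and stop on an object; the grip force is fixed at half the most. Time passes only in rows, so rows that repeat a pose let the fingers close. It gives the time, the measured TCP pose, the force, the opening and the grip force at its end, in the units of the state.
- telemetry.get_obs(): the state, without advancing time (a new reading comes with each control period).
- viewer.snapshot(name): name is "scene" or "side" or "wrist"; returns the picture (400x640x3 uint8, red, green, blue); there is no depth.
- viewer.camera_info(name): a dict with "intrinsics" (3x3 intrinsics, pixels), "extrinsics" (4x4, takes a point from camera to world coordinates); the wrist camera has in their place "tool_from_camera" (4x4, takes a point from camera to tool coordinates, whose origin is the TCP and whose axes are the flange's). Camera axes: x right, y down, z forward; pixel columns grow to the right and rows downward; lengths in m; the calibration is good to about 2 mm. The wrist camera is an equidistant fisheye: a pixel r from the principal point sees the ray r / f radians off the axis. A picture is of the moment at which its call begins: read the wrist's pose just before it. camera_info takes no time and is no camera call.
- workorder.close_job(): hands the job in; it is judged then, once.
The state is a dict: "clock": time; "joint_pos": joint angles; "qvel": joint speeds; "tau": joint torques, N m; "tool_pos": TCP position; "orientation": TCP orientation; "force": force on the tool from outside, world axes, zero at the start; "moment": the same for the moment, N m; "opening": finger opening in m; "gripper_force": force on a finger pad.
Only numpy, scipy, OpenCV 4.12 (cv2) and the standard library are available. Lean on these libraries where they do the work, as an engineer would, in place of code of your own. Each camera call takes 0.05 s, during which the arm holds its last target. There are 200 camera calls.

TASK

Clear the black marking-out board: stand each glue bottle that is on it upright on the cork pad without letting it tip over, and wipe all the wood offcuts over the far edge into the trough with the scraper held in the gripper, never touching them with the fingers or the arm. Turn the tool carousel until its empty hook stands over the brass pointer, and last of all, when all of that is done, hang the scraper by its window on that empty hook. Leave the other tools and things on the bench where they are.

Things in the scene. Friction and masses are not known exactly. Their poses are not given: they have to be found in the camera images.
- board: fixed marking-out board; origin on the bench under its middle, x towards the trough on its far side, y across. Flat black top 40 mm above the origin, x from -130 mm (open near edge) to +120 mm (open far edge, straight above the trough), y from -150 to 150 mm between side strips that stand 10 mm above the top, 10 mm wide, as long as the top
- trough (a point): middle of the floor of the offcut trough, 172.5 mm along x from the board's origin; the trough runs from x = 120 to 225 mm and y = -150 to 150 mm in the board's frame, its floor 4 mm and its outer walls' rims 44 mm above the bench
- stand: fixed square foot (260 x 260 x 22 mm) of the tool carousel, origin on the bench under the carousel's axis. A brass pointer lies on the foot in the direction of its -x axis (the front, roughly towards the robot's side of the bench).
- carousel (a joint): angle (rad) of the tool carousel about its upright axis, counter-clockwise from above; 0: the empty hook stands over the pointer; range -3.5 to 3.5. Friction of about 0.25 N m: it stays where it is left. Four level hooks at 90 degrees; a mallet, a saw and a brush are fixed on three, one hook is empty
- carousel_knob (a point): grip point on the carousel's axis in the middle of its knob, 236 mm above the bench: an upright wooden bar 70 mm long, 24 mm wide, from 206 to 256 mm above the bench. Its length lies along the line from the axis to the empty hook. The hooked tools stay below 220 mm and over 80 mm from the axis
- empty_hook (a point): seat of the empty hook, 108 mm from the axis and 200 mm above the bench, midway between and level with the tops of its two parallel bars (8 mm thick, the pair 22 mm wide overall); x axis: from the tips back to the carousel's axis. The level bars run out from 45 to 135 mm from the axis, then turn up, ending 18 mm above the bars' tops and 146 mm from the axis
- pad: fixed cork pad for bottles, 160 (x) x 120 (y) x 8 mm, origin under its centre, on the bench
- scraper: wooden bench scraper standing on its block; origin under the block's middle. Block 150 (y) x 40 (x) x 30 mm tall; from it rises a flat handle 60 mm wide (y), 16 mm thick (x), up to 155 mm, with a hanging window through it along x, 40 mm wide, from 90 to 140 mm up, between 10 mm side bars. 250 g, same front and back
- scraper_window (a point): centre of the scraper's window, 115 mm above its underside; here the handle can be gripped across its 60 mm width
- scraper_eye (a point): middle of the upper edge of the scraper's window (underside of the 15 mm top bar), 140 mm above its underside; this edge rests on the hook when it hangs
- bottle1_center (a point): centre (97.5 mm up) of a tall top-heavy glue bottle, 195 mm tall, standing on the board: foot 42 mm wide, widening to 55 mm at 70 mm up, straight from there to 155 mm up, then a narrow nozzle; about 300 g, heavier in the upper half. May be absent.
- bottle2_center (a point): centre (97.5 mm up) of a tall top-heavy glue bottle, 195 mm tall, standing on the board: foot 42 mm wide, widening to 55 mm at 70 mm up, straight from there to 155 mm up, then a narrow nozzle; about 300 g, heavier in the upper half. May be absent.
- offcut1_center (a point): centre of a loose wood offcut, 62 x 28 x 14 mm (its x, y, z), about 30 g, lying on the board. May be absent.
- offcut2_center (a point): centre of a loose wood offcut, 58 x 34 x 12 mm (its x, y, z), about 30 g, lying on the board. May be absent.
- offcut3_center (a point): centre of a loose wood offcut, 64 x 24 x 16 mm (its x, y, z), about 30 g, lying on the board. May be absent.
- offcut4_center (a point): centre of a loose wood offcut, 60 x 30 x 14 mm (its x, y, z), about 30 g, lying on the board. May be absent.
- tape_roll: bystander, leave alone: roll of tape, 100 mm across and 25 mm high, in front of the carousel (origin under its centre)
- mug: bystander, leave alone: mug, about 90 mm tall, beyond the pad (origin under its centre)
- tape_measure: bystander, leave alone: tape measure, 70 x 65 x 40 mm, right of the pad (origin under its centre)

How it is judged:
By the outcome, as a careful person would: the job done as asked, in the order asked, and still so for the second after the job is handed in, with the robot touching nothing.
Of bottle1, bottle2 only 1 to 2 are there at a start; the rules pass over those that are not, and their reading is None.
Of offcut1, offcut2, offcut3, offcut4 only 2 to 4 are there at a start; the rules pass over those that are not, and their reading is None.
At some moment in a run one of offcut1, offcut2, offcut3, offcut4 may be knocked a few centimetres aside while the robot is not near it.
It also fails if it takes over 210 s, if anything falls off the work surface, if the arm or the gripper's body presses on something with over 40 N, if the wrist force passes 120 N, or if a joint passes its speed limit or range.

## Working session

There is one attempt and no reset: what is moved stays moved. The work goes in short steps, Python scripts to look and compute and a tool call to move; the robot and the scene stay as the last step left them, time stands still between calls to the robot, and variables do not carry over. Pictures are saved under pics/ and viewed, at most 14 in all, crops included, and the job is handed in when it is done.

Besides the shell and the picture viewer there is one more tool, called after ">>>" as a command line: name --pt "numbers of a row" for each row, then --argument value for the rest. carry_out: Moves the arm, as the interface text tells. Its arguments: {"type":"object","properties":{"rows":{"type":"array"},"grip":{"type":"number"}},"required":["rows"]}

```bash
mkdir -p pics
cat > h.py <<'E'
import numpy as np, cv2
from scipy.spatial.transform import Rotation as R
from plant import telemetry, viewer
def snap(n,f=None):
    im=np.array(viewer.snapshot(n))[:,:,::-1].copy()
    if f: cv2.imwrite('pics/'+f,im)
    return im
def toolT():
    o=telemetry.get_obs(); T=np.eye(4); T[:3,:3]=R.from_euler('xyz',o['orientation'],degrees=True).as_matrix(); T[:3,3]=o['tool_pos']; return T
def ray(n,u,v,T=None):
    c=viewer.camera_info(n); K=np.array(c['intrinsics'])
    x=(u-K[0,2])/K[0,0]; y=(v-K[1,2])/K[1,1]
    if n=='wrist':
        r=np.hypot(x,y); d=np.array([x/r*np.sin(r),y/r*np.sin(r),np.cos(r)]) if r>1e-9 else np.array([0,0,1.])
        M=T@np.array(c['tool_from_camera'])
    else: d=np.array([x,y,1.]); M=np.array(c['extrinsics'])
    d=M[:3,:3]@d
    return M[:3,3],d/np.linalg.norm(d)
def plane(n,u,v,z,T=None):
    o,d=ray(n,u,v,T); return o+d*(z-o[2])/d[2]
def tri(a,b):
    A=np.zeros((3,3));B=np.zeros(3)
    for o,d in (a,b):
        P=np.eye(3)-np.outer(d,d);A+=P;B+=P@o
    p=np.linalg.solve(A,B)
    return p,[np.linalg.norm((np.eye(3)-np.outer(d,d))@(p-o)) for o,d in (a,b)]
def proj(n,p,T=None):
    c=viewer.camera_info(n); K=np.array(c['intrinsics'])
    M=T@np.array(c['tool_from_camera']) if n=='wrist' else np.array(c['extrinsics'])
    q=np.linalg.inv(M)@np.r_[p,1]
    if n=='wrist':
        r=np.hypot(q[0],q[1]); th=np.arctan2(r,q[2]); x,y=q[0]/r*th,q[1]/r*th
    else: x,y=q[0]/q[2],q[1]/q[2]
    return K[0,0]*x+K[0,2],K[1,1]*y+K[1,2]
def rows(target,rpy):
    """shift/turn in tool axes from current pose"""
    T=toolT(); Rt=R.from_euler('xyz',rpy,degrees=True).as_matrix()
    return np.round(T[:3,:3].T@(np.array(target)-T[:3,3]),4), np.round(R.from_matrix(T[:3,:3].T@Rt).as_rotvec(),4)
E
python3 - <<'E'
from h import *
print(telemetry.get_obs())
for n in ('scene','side','wrist'):
    print(viewer.camera_info(n)); 
a=snap('scene','scene.png');snap('side','side.png');snap('wrist','wrist.png')
E
```

```text
{'clock': 0.0, 'joint_pos': array([ 9.19651631e+01,  2.05914196e+01,  6.34343467e-01, -1.94256216e-02,
       -7.01376782e+01, -1.65043891e+01]), 'qvel': array([-0.02178645,  0.12373451,  0.03500616, -0.0033118 , -0.0272131 ,
        0.04605973]), 'tau': array([ 2.03467163e-03, -5.82731438e+01,  2.93045783e+01,  6.99692577e+00,
        6.83535865e-03, -1.56391293e-04]), 'tool_pos': array([0.1693903 , 0.65288908, 0.2256294 ]), 'orientation': array([ 1.79903962e+02, -9.41214785e-03, -1.45458332e+01]), 'force': array([0.13109768, 0.02527517, 0.35964233]), 'moment': array([ 0.04173139, -0.00647682, -0.01374887]), 'gripper_force': 0.0, 'opening': 0.08773284677727748}
{'intrinsics': array([[444.60972126,   0.        , 317.91634612],
       [  0.        , 444.60972126, 202.56402053],
       [  0.        ,   0.        ,   1.        ]]), 'extrinsics': array([[-0.09704985,  0.80056351, -0.59133696,  1.27759371],
       [ 0.99522135,  0.07163458, -0.06635481,  0.01676032],
       [-0.01076107, -0.59495088, -0.80369002,  1.14690808],
       [ 0.        ,  0.        ,  0.        ,  1.        ]])}
[... 262 characters left out ...]
535,  0.57771837, -0.52098331,  0.47331095],
       [ 0.00872286, -0.66442638, -0.74730281,  0.88514647],
       [ 0.        ,  0.        ,  0.        ,  1.        ]])}
{'intrinsics': array([[309.70691629,   0.        , 322.60482585],
       [  0.        , 309.70691629, 201.80602349],
       [  0.        ,   0.        ,   1.        ]]), 'tool_from_camera': array([[ 3.75650979e-05, -9.67299275e-01, -2.53637754e-01,
         6.78634906e-02],
       [ 9.99999998e-01,  4.80779851e-05, -3.52498877e-05,
         3.71253827e-04],
       [ 4.62915830e-05, -2.53637752e-01,  9.67299276e-01,
        -1.57981250e-01],
       [ 0.00000000e+00,  0.00000000e+00,  0.00000000e+00,
         1.00000000e+00]])}
```

View pics/scene.png

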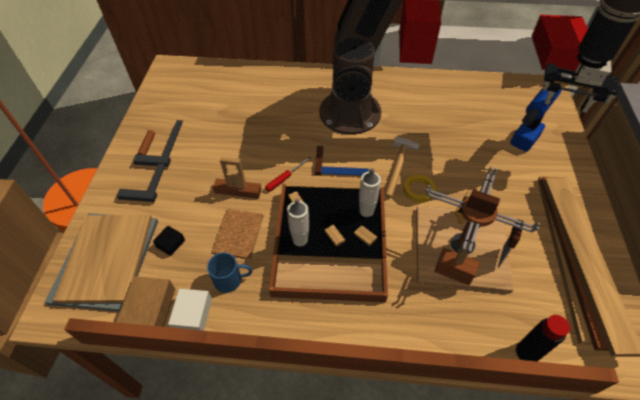

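View pics/side.png

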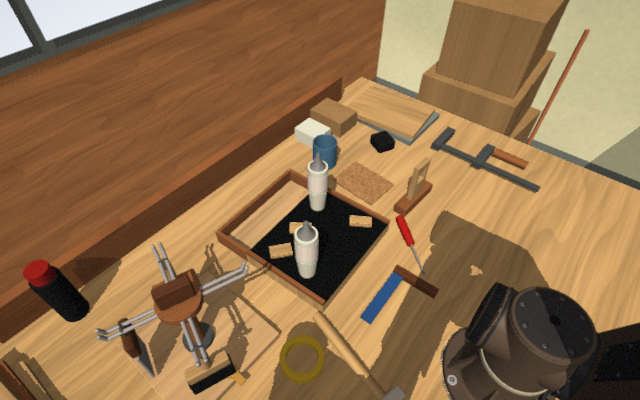

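View pics/wrist.png

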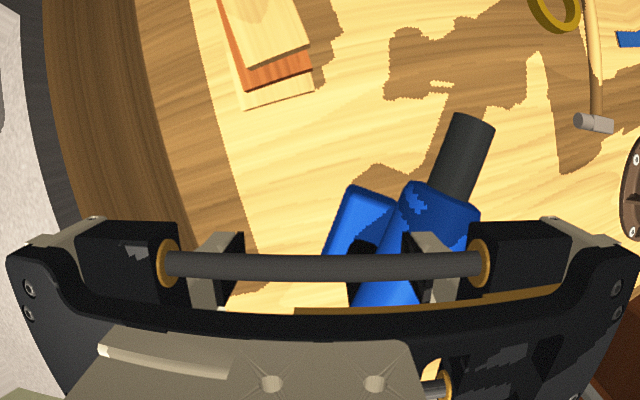

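Scene view: two bottles (299,222 and 370,193), offcuts near (295,198), (335,236) and (366,236), scraper at (236,180), pad at (238,232), carousel at (480,205). I'll zoom in for accurate pixels.

Run:
```python
import cv2
a=cv2.imread('pics/scene.png')[150:310,200:540]; b=cv2.imread('pics/side.png')[130:400,90:440]
cv2.imwrite('pics/sc2.png',cv2.resize(a,None,fx=2.35,fy=2.35,interpolation=cv2.INTER_CUBIC))
cv2.imwrite('pics/sd2.png',cv2.resize(b,None,fx=2.2,fy=2.2,interpolation=cv2.INTER_CUBIC))
```

```text
(no output)
```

View pics/sc2.png

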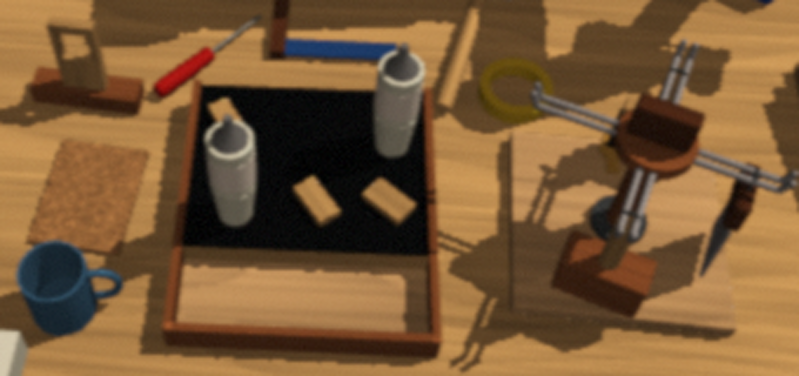

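View pics/sd2.png

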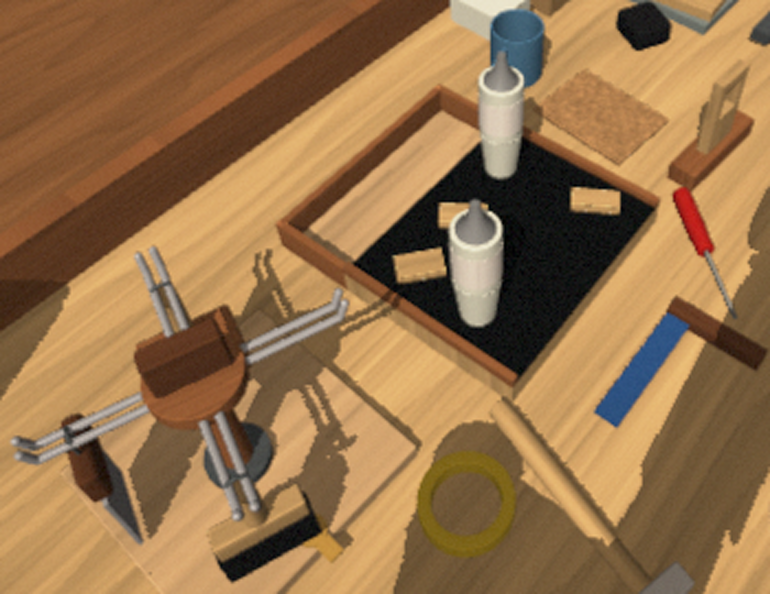

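The crops show scene-left bottle tip (227,118) and right bottle tip (404,47). In the side view the tips are at (503,55) and (475,202). Three offcuts are visible. The empty hook points about −y and the brass pointer is at the −x side. Next I compute positions.

Run:
```python
from h import *
np.set_printoptions(precision=4,suppress=True)
S=lambda u,v:(u/2.35+200-.3,v/2.35+150-.3); D=lambda u,v:(u/2.2+90-.3,v/2.2+130-.3)
def t(n,a,b): print(n,*tri(ray('scene',*S(*a)),ray('side',*D(*b))))
t('botL tip',(227,118),(503,55)); t('botR tip',(404,47),(475,202))
t('scr top',(75,24),(741,66)); t('knob top',(672,110),(187,338)); t('hooktip',(537,92),(342,297))
t('saw hook tip',(790,185),(22,448))
t('mug',(55,255),(517,22))
for n,c in dict(board=[(200,88),(432,95),(432,252),(185,245)]).items():
  print(n,[plane('scene',*S(*p),.04) for p in c])
t('brd nr-left',(200,85),(658,205));t('brd farright',(432,252),(350,262));t('brd nr-right',(432,92),(517,382))
print('pad',[plane('scene',*S(*p),.008) for p in [(65,140),(148,152),(112,252),(32,235)]],[plane('side',*D(*p),.008) for p in [(580,70),(668,120),(620,160),(540,108)]])
t('padc nr right',(148,152),(620,160)); t('pad nl',(65,140),(668,120))
print('offc',[plane('scene',*S(*p),.054) for p in [(223,110),(317,198),(390,198)]],[plane('side',*D(*p),.054) for p in [(595,198),(463,213),(418,262)]])
print('stand',[plane('scene',*S(*p),.022) for p in [(510,135),(513,312),(735,330)]])
print('ptr',plane('side',*D(330,545),.024),plane('scene',*S(612,155),.024))
print('scraper block bottom',[plane('scene',*S(*p),.0) for p in [(33,98),(138,112)]], [plane('scene',*S(*p),.03) for p in [(35,72),(143,80)]])
```

```text
botL tip [ 0.5998 -0.1158  0.2313] [np.float64(0.0008334026319432893), np.float64(0.0008334026319434005)]
botR tip [0.4817 0.0742 0.2331] [np.float64(0.0010757101937794702), np.float64(0.0010757101937794889)]
scr top [ 0.4061 -0.3458  0.1585] [np.float64(0.009986796221197478), np.float64(0.009986796221197622)]
knob top [0.5631 0.3556 0.2546] [np.float64(0.00519999863586138), np.float64(0.005199998635861374)]
hooktip [0.5161 0.2267 0.2108] [np.float64(0.002139404041274647), np.float64(0.0021394040412746856)]
saw hook tip [0.6161 0.4912 0.205 ] [np.float64(0.0008787769661723459), np.float64(0.0008787769661722967)]
mug [ 0.7199 -0.3016  0.1059] [np.float64(0.0022629341658743202), np.float64(0.0022629341658742226)]
board [array([ 0.4118, -0.1855,  0.04  ]), array([0.3961, 0.127 , 0.04  ]), array([0.6375, 0.1293, 0.04  ]), array([ 0.655 , -0.1693,  0.04  ])]
brd nr-left [ 0.4035 -0.1885  0.0383] [np.float64(0.002299621234108342), np.float64(0.002299621234108447)]
brd farright [0.6396 0.1262 0.0459] [np.float64(0.0028358698792470597), np.float64(0.0028358698792470705)]
brd nr-right [0.3894
[... 431 characters left out ...]
.0028296958823484887), np.float64(0.002829695882348461)]
pad nl [ 0.4882 -0.3618  0.0044] [np.float64(0.0009257717829354263), np.float64(0.0009257717829355328)]
offc [array([ 0.4567, -0.1476,  0.054 ]), array([ 0.5821, -0.0142,  0.054 ]), array([0.5739, 0.0756, 0.054 ])] [array([ 0.4656, -0.138 ,  0.054 ]), array([ 0.5788, -0.014 ,  0.054 ]), array([0.5715, 0.0759, 0.054 ])]
stand [array([0.4402, 0.2322, 0.022 ]), array([0.6994, 0.2269, 0.022 ]), array([0.6989, 0.4825, 0.022 ])]
ptr [0.4265 0.3604 0.024 ] [0.4622 0.3627 0.024 ]
scraper block bottom [array([ 0.4188, -0.4228,  0.    ]), array([ 0.43  , -0.2722,  0.    ])] [array([ 0.3962, -0.4193,  0.03  ]), array([ 0.397 , -0.2675,  0.03  ])]
```

Measurements check out: bottle tips at 0.232 (expected 0.235), knob top at 0.255 (0.256), board top about 0.04. The board centre is about (0.527,−0.027) with yaw about 2.5°. The empty hook points at −111°, so the carousel needs about −69.5°. I'll start with the carousel, hovering above the knob.

```bash
python3 -c "
from h import *
print(rows([.568,.357,.37],[180,0,69]))"
```

```text
(array([ 0.4602,  0.1866, -0.1439]), array([ 1.1000e-03,  8.0000e-04, -1.4582e+00]))
```

>>> carry_out --pt "0 0 -0.06 0 0 0" --pt "0 0 -0.12 0 0 -0.18" --pt "0.05 0.02 -0.144 0 0 -0.36" --pt "0.1 0.04 -0.144 0 0 -0.54" --pt "0.15 0.06 -0.144 0 0 -0.72" --pt "0.2 0.08 -0.144 0 0 -0.9" --pt "0.25 0.1 -0.144 0 0 -1.08" --pt "0.3 0.12 -0.144 0 0 -1.26" --grip 1

```text
clock: 1.15
tool_pos: [0.4308, 0.4606, 0.3704]
orientation: [-180.0, 0.0, 58.0]
force: [0.9, 0.7, 0.8]
opening: 0.0876
gripper_force: 0.0
```

```bash
python3 -c "
from h import *
print(rows([.568,.357,.37],[180,0,69]))"
```

```text
(array([-0.0152,  0.1712,  0.0004]), array([-0.0002,  0.0003, -0.1919]))
```

>>> carry_out --pt "-0.005 0.05 0 0 0 -0.1" --pt "-0.01 0.1 0 0 0 -0.192" --pt "-0.015 0.15 0 0 0 -0.192" --pt "-0.015 0.171 0 0 0 -0.192" --pt "-0.015 0.171 0 0 0 -0.192" --pt "-0.015 0.171 0 0 0 -0.192"

```text
clock: 1.9
tool_pos: [0.5657, 0.3582, 0.3703]
orientation: [-180.0, 0.0, 68.7]
force: [-0.7, 0.4, 0.2]
opening: 0.0872
gripper_force: 0.0
```

```bash
python3 -c "
from h import *
T=toolT();np.save('T1',T);print(T[:3,3])
im=snap('wrist','w1.png')"
```

```text
[0.56566315 0.35824508 0.37033421]
```

View pics/w1.png

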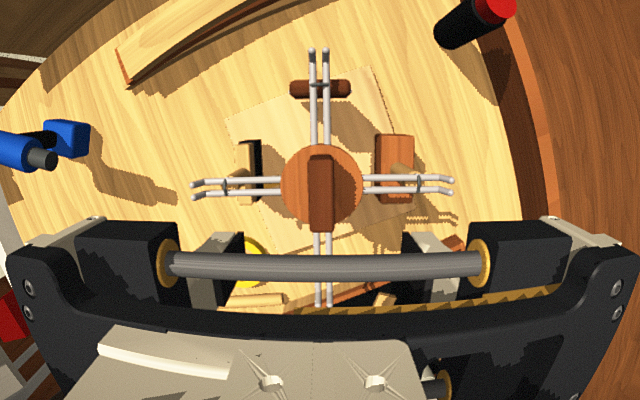

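The wrist view shows the knob bar along tool x, from (320,155) to (320,231). The hook tips are at saw (319,48), brush (193,189) and mallet (452,186).

```bash
python3 -c "
from h import *
np.set_printoptions(precision=4,suppress=True)
T=np.load('T1.npy')
k0,k1=[plane('wrist',*p,.256,T) for p in [(321,155),(320,231)]]
print(k0,k1,(k0+k1)/2,np.degrees(np.arctan2(*(k0-k1)[1::-1])),np.linalg.norm(k0-k1))
a,b,s=[plane('wrist',*p,.218,T) for p in [(193,189),(452,186.5),(318.5,48)]]
e=plane('wrist',325,303,.2,T)
print(a,b,(a+b)/2,np.linalg.norm(a-b),np.degrees(np.arctan2(*(b-a)[1::-1]))+90,s,e)
d=s-(a+b)/2; print(np.linalg.norm(d[:2]),np.degrees(np.arctan2(d[1],d[0])))
"
```

```text
[0.5783 0.395  0.256 ] [0.5516 0.3294 0.256 ] [0.565  0.3622 0.256 ] 67.84706719378077 0.07083672561287907
[0.4342 0.4102 0.218 ] [0.6977 0.3104 0.218 ] [0.566  0.3603 0.218 ] 0.28173761091536736 69.24674043255263 [0.614  0.4936 0.218 ] [0.5141 0.2185 0.2   ]
0.14161528260581352 70.19109931164856
```

>>> carry_out --pt "0.002 -0.001 0.05 0 0 0" --pt "0.002 -0.001 0.1 0 0 0" --pt "0.002 -0.001 0.13 0 0 0" --pt "0.002 -0.001 0.148 0 0 0" --pt "0.002 -0.001 0.148 0 0 0" --pt "0.002 -0.001 0.148 0 0 0"

```text
clock: 2.7
tool_pos: [0.5665, 0.3607, 0.2243]
orientation: [179.9, -0.1, 68.7]
force: [0.0, 0.4, 0.8]
opening: 0.0875
gripper_force: 0.0
```

>>> carry_out --pt "0 0 0 0 0 0" --pt "0 0 0 0 0 0" --pt "0 0 0 0 0 0" --pt "0 0 0 0 0 0" --pt "0 0 0 0 0 0" --pt "0 0 0 0 0 0" --pt "0 0 0 0 0 0" --pt "0 0 0 0 0 0" --grip -1

```text
clock: 3.7
tool_pos: [0.5648, 0.3604, 0.2225]
orientation: [-179.9, 0.0, 68.7]
force: [-4.3, 1.4, 1.7]
opening: 0.0244
gripper_force: 29.9
```

>>> carry_out --pt "0 0 0 0 0 0.1" --pt "0 0 0 0 0 0.22" --pt "0 0 0 0 0 0.35" --pt "0 0 0 0 0 0.48" --pt "0 0 0 0 0 0.61" --pt "0 0 0 0 0 0.74" --pt "0 0 0 0 0 0.87" --pt "0 0 0 0 0 1.0"

```text
clock: 4.7
tool_pos: [0.5655, 0.3596, 0.2225]
orientation: [180.0, 0.1, 11.1]
force: [-2.9, -2.8, 0.8]
opening: 0.0239
gripper_force: 29.9
```

>>> carry_out --pt "0 0 0 0 0 0.1" --pt "0 0 0 0 0 0.19" --pt "0 0 0 0 0 0.21" --pt "0 0 0 0 0 0.21" --pt "0 0 0 0 0 0.21" --pt "0 0 0 0 0 0.21"

```text
clock: 5.45
tool_pos: [0.5655, 0.3594, 0.2225]
orientation: [180.0, 0.1, -0.6]
force: [-3.2, -4.2, 2.1]
opening: 0.024
gripper_force: 29.9
```

```bash
python3 -c "
from h import *
a=snap('scene');b=snap('side')
a=cv2.resize(a[150:310,370:560],None,fx=2.4,fy=2.4,interpolation=2);b=cv2.resize(b[220:400,90:250],None,fx=2.1,fy=2.1,interpolation=2)
c=np.zeros((384,a.shape[1]+b.shape[1],3),np.uint8);c[:a.shape[0],:a.shape[1]]=a;c[:b.shape[0],a.shape[1]:]=b
cv2.imwrite('pics/c1.png',c);print(a.shape)"
```

```text
(384, 456, 3)
```

View pics/c1.png

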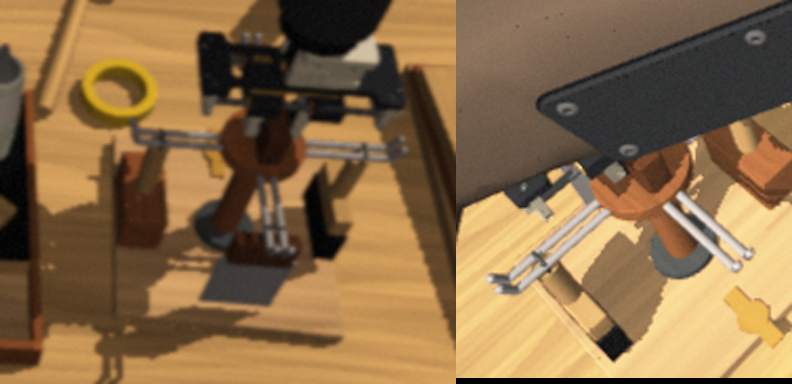

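The carousel turned. The empty hook now points about −x, and the brass pointer is visible in the side view. I'll release and look from above and in front.

>>> carry_out --pt "0 0 0 0 0 0" --pt "0 0 0 0 0 0" --pt "0 0 0 0 0 0" --pt "0 0 -0.04 0 0 0" --pt "0 0 -0.08 0 0 0" --pt "-0.05 0 -0.12 0 0 0" --pt "-0.1 0 -0.15 0 0 0" --pt "-0.13 0 -0.15 0 0 0" --grip 1

```text
clock: 6.55
tool_pos: [0.4351, 0.3621, 0.3762]
orientation: [-179.7, -0.2, -0.6]
force: [0.5, 0.3, -1.3]
opening: 0.0872
gripper_force: 0.0
```

>>> carry_out --pt "0 0 0 0 0 0" --pt "0 0 0 0 0 0" --pt "0 0 0 0 0 0"

```text
clock: 6.92
tool_pos: [0.4366, 0.3614, 0.3719]
orientation: [179.9, 0.0, -0.7]
force: [0.4, -0.2, 0.6]
opening: 0.0876
gripper_force: 0.0
```

```bash
python3 -c "
from h import *
T=toolT();np.save('T2',T);print(T[:3,3])
im=snap('wrist');b=snap('side','side2.png')
c=np.vstack([cv2.resize(im[0:260,150:550],None,fx=1.5,fy=1.5),cv2.resize(b[240:400,90:310],(600,200*2))[:200]])
cv2.imwrite('pics/w2.png',cv2.resize(im[0:260,150:550],None,fx=2,fy=2,interpolation=2))"
```

```text
[0.4366373  0.36142915 0.37189299]
```

View pics/w2.png

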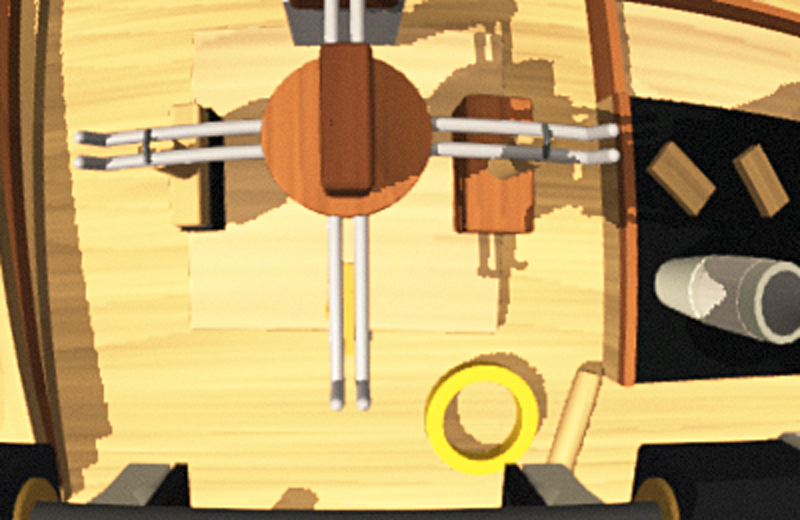

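In the w2 crop the hook tips are at (337,400) and (362,400), the knob spans (346,43) to (346,193), the foot front corners are at (190,327) and (497,332), and the pointer at (347,300) is hidden under the hook.

```bash
python3 -c "
from h import *
np.set_printoptions(precision=4,suppress=True)
T=np.load('T2.npy')
P=lambda u,v,z:plane('wrist',u/2+150,v/2,z,T)
a,b=P(190,327,.022),P(497,332,.022)
print('foot',a,b,np.linalg.norm(a-b),'yaw',np.degrees(np.arctan2(*(a-b)[1::-1]))-90)
t=P(349.5,402,.218);s=P(348,235,.2)
print('tips',t,'bars near',s,P(333,300,.2),P(363,300,.2))
k0,k1=P(346,45,.256),P(347.5,193,.256);print('knob',k0,k1,(k0+k1)/2)
l,r=P(82,149,.218),P(614,143,.218);print(l,r,(l+r)/2,np.linalg.norm(l-r),np.degrees(np.arctan2(*(l-r)[1::-1]))-90)
m=(l+r)/2;print('hook dir',np.degrees(np.arctan2(m[1]-t[1],m[0]-t[0])))
print('pointer',P(346,265,.026),P(348,340,.026))
"
```

```text
foot [0.4394 0.4915 0.022 ] [0.4319 0.2329 0.022 ] 0.2587111810563049 yaw -1.6716076252060503
tips [0.4234 0.3589 0.218 ] bars near [0.5095 0.3586 0.2   ] [0.4749 0.367  0.2   ] [0.4747 0.351  0.2   ]
knob [0.5958 0.3587 0.256 ] [0.5273 0.3589 0.256 ] [0.5616 0.3588 0.256 ]
[0.5628 0.4979 0.218 ] [0.5631 0.2174 0.218 ] [0.563  0.3577 0.218 ] 0.2805537401036539 0.05697763536565503
hook dir -0.5060849126876508
pointer [0.4878 0.3595 0.026 ] [0.4261 0.3586 0.026 ]
```

Tips, knob and arms agree: axis (0.5635,0.3585), hook line y≈0.359, hook direction within about 1° of the pointer. Next is the far bottle at (0.600,−0.116).

>>> carry_out --pt "0.02 0.055 0 0 0 0" --pt "0.04 0.115 0 0 0 0" --pt "0.065 0.175 0 0 0 0" --pt "0.085 0.235 0 0 0 0" --pt "0.107 0.295 0 0 0 0" --pt "0.13 0.355 0 0 0 0" --pt "0.15 0.415 0 0 0 0" --pt "0.169 0.475 0 0 0 0"

```text
clock: 8.02
tool_pos: [0.5976, -0.1101, 0.3721]
orientation: [180.0, 0.0, -0.7]
force: [1.3, 0.1, -0.5]
opening: 0.0876
gripper_force: 0.0
```

>>> carry_out --pt "0 0 0 0 0 0" --pt "0 0 0 0 0 0" --pt "0 0 0 0 0 0"

```text
clock: 8.4
tool_pos: [0.597, -0.1067, 0.3726]
orientation: [-180.0, 0.0, -0.6]
force: [-0.5, 0.1, 0.5]
opening: 0.0875
gripper_force: 0.0
```

```bash
python3 -c "
from h import *
T=toolT();np.save('T3',T);print(T[:3,3])
im=snap('wrist')
cv2.imwrite('pics/w3.png',cv2.resize(im[0:300,120:520],None,fx=2,fy=2,interpolation=2))"
```

```text
[ 0.59695742 -0.10674606  0.37255346]
```

View pics/w3.png

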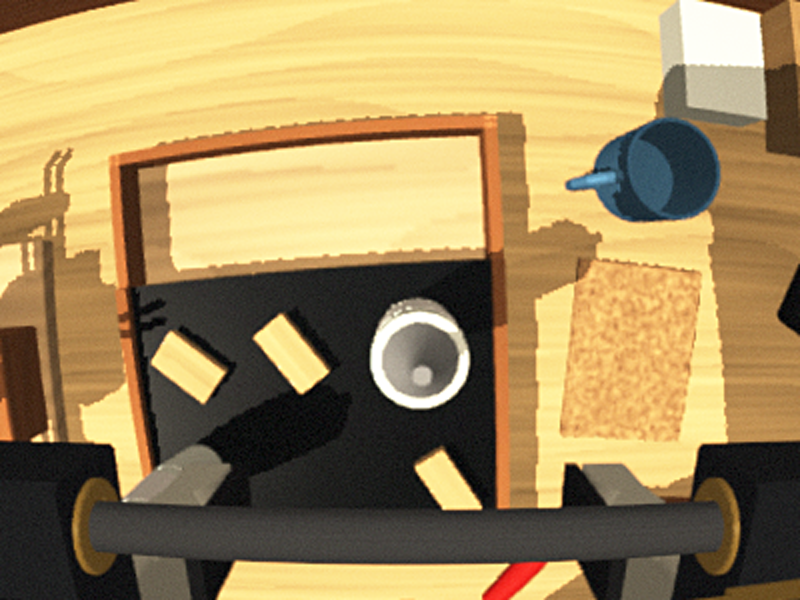

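The wrist view shows the bottle ring centred at (420,360), its tip at (422,376), all four pad corners, the board's far corners and the three offcuts.

```bash
python3 -c "
from h import *
np.set_printoptions(precision=4,suppress=True)
T=np.load('T3.npy')
P=lambda u,v,z:plane('wrist',u/2+120,v/2,z,T)
print('tip',P(422,376,.235),'ring',P(420,358,.195))
c=[P(*p,.008) for p in [(582,260),(700,272),(680,440),(561,436)]];print('pad',c,sum(c)/4)
print('board',P(133,287,.04),P(490,262,.04),P(497,505,.04),P(152,470,.04))
print('off',[P(*p,.054) for p in [(188,366),(291,354),(445,480)]])
print('trough far rim',P(112,158,.044),P(497,115,.044))
print('mug',P(670,165,.1))
print(rows([.600,-.116,.173],[180,0,0]))"
```

```text
tip [ 0.6011 -0.1153  0.235 ] ring [ 0.6026 -0.1153  0.195 ]
pad [array([ 0.6536, -0.2595,  0.008 ]), array([ 0.648 , -0.3744,  0.008 ]), array([ 0.4892, -0.3672,  0.008 ]), array([ 0.4959, -0.2468,  0.008 ])] [ 0.5717 -0.312   0.008 ]
board [0.6401 0.1218 0.04  ] [ 0.6511 -0.1746  0.04  ] [ 0.4441 -0.1853  0.04  ] [0.4769 0.1217 0.04  ]
off [array([0.5735, 0.0707, 0.054 ]), array([ 0.5812, -0.0167,  0.054 ]), array([ 0.4741, -0.1386,  0.054 ])]
trough far rim [0.7516 0.1359 0.044 ] [ 0.7691 -0.1805  0.044 ]
mug [ 0.7291 -0.301   0.1   ]
(array([0.0031, 0.0094, 0.1998]), array([-0.0001, -0.0003, -0.0104]))
```

>>> carry_out --pt "0.004 0.008 0.05 0 0 0" --pt "0.004 0.008 0.1 0 0 0" --pt "0.004 0.008 0.14 0 0 0" --pt "0.004 0.008 0.17 0 0 0" --pt "0.004 0.008 0.19 0 0 0" --pt "0.004 0.008 0.199 0 0 0" --pt "0.004 0.008 0.199 0 0 0" --pt "0.004 0.008 0.199 0 0 0"

```text
clock: 9.45
tool_pos: [0.6015, -0.1153, 0.1748]
orientation: [180.0, -0.1, -0.6]
force: [-0.0, 0.4, -0.8]
opening: 0.0877
gripper_force: 0.0
```

>>> carry_out --pt "0 0 0 0 0 0" --pt "0 0 0 0 0 0" --pt "0 0 0 0 0 0" --pt "0 0 0 0 0 0" --pt "0 0 0 0 0 0" --pt "0 0 0 0 0 0" --grip -1

```text
clock: 10.2
tool_pos: [0.6009, -0.1156, 0.1736]
orientation: [-180.0, -0.0, -0.7]
force: [-0.5, 0.4, 1.2]
opening: 0.0542
gripper_force: 30.0
```

>>> carry_out --pt "0 0 -0.012 0 0 0" --pt "0 0 -0.03 0 0 0" --pt "0.001 0.015 -0.04 0 0 0" --pt "0.003 0.045 -0.04 0 0 0" --pt "0.006 0.085 -0.04 0 0 0" --pt "0.009 0.125 -0.04 0 0 0" --pt "0.011 0.16 -0.04 0 0 0" --pt "0.013 0.185 -0.035 0 0 0"

```text
clock: 11.2
tool_pos: [0.6113, -0.3032, 0.2088]
orientation: [180.0, -0.0, -0.7]
force: [-0.3, 0.3, -2.2]
opening: 0.0543
gripper_force: 30.0
```

>>> carry_out --pt "0 0.01 0.01 0 0 0" --pt "0 0.0125 0.025 0 0 0" --pt "0 0.0125 0.04 0 0 0" --pt "0 0.0125 0.052 0 0 0" --pt "0 0.0125 0.06 0 0 0" --pt "0 0.0125 0.062 0 0 0" --pt "0 0.0125 0.062 0 0 0" --pt "0 0.0125 0.062 0 0 0"

```text
clock: 12.2
tool_pos: [0.6118, -0.3133, 0.1472]
orientation: [180.0, -0.1, -0.7]
force: [0.1, -0.1, -2.1]
opening: 0.0544
gripper_force: 30.0
```

>>> carry_out --pt "0 0 0.002 0 0 0" --pt "0 0 0.003 0 0 0" --pt "0 0 0.004 0 0 0" --pt "0 0 0.004 0 0 0"

```text
clock: 12.7
tool_pos: [0.6115, -0.3132, 0.1424]
orientation: [-180.0, 0.0, -0.7]
force: [-0.5, 0.3, -2.4]
opening: 0.0544
gripper_force: 30.0
```

>>> carry_out --pt "0 0 0.001 0 0 0" --pt "0 0 0.0015 0 0 0" --pt "0 0 0.0015 0 0 0"

```text
clock: 13.08
tool_pos: [0.6118, -0.3133, 0.1416]
orientation: [180.0, -0.0, -0.7]
force: [-0.2, 1.0, 1.7]
opening: 0.0543
gripper_force: 30.0
```

It made contact, so I release and go to bottle 2.

>>> carry_out --pt "0 0 0 0 0 0" --pt "0 0 0 0 0 0" --pt "0 0 0 0 0 0" --pt "0 0 0 0 0 0" --pt "0 0 -0.02 0 0 0" --pt "0 0 -0.06 0 0 0" --pt "0 0 -0.12 0 0 0" --pt "0 0 -0.15 0 0 0" --grip 1

```text
clock: 14.08
tool_pos: [0.6123, -0.3138, 0.2952]
orientation: [179.9, -0.2, -0.7]
force: [-0.3, 0.0, -0.2]
opening: 0.0879
gripper_force: 0.0
```

```bash
python3 -c "
from h import *
print(rows([.482,.0742,.174],[180,0,0]))"
```

```text
(array([-0.1353, -0.3867,  0.1199]), array([ 0.0018, -0.0043, -0.0116]))
```

>>> carry_out --pt "-0.02 -0.055 0 0 0 0" --pt "-0.04 -0.115 0 0 0 0" --pt "-0.06 -0.175 0 0 0 0" --pt "-0.08 -0.235 0 0 0 0" --pt "-0.1 -0.295 0 0 0 0" --pt "-0.12 -0.35 0 0 0 0" --pt "-0.135 -0.386 0 0 0 0" --pt "-0.135 -0.386 0 0 0 0"

```text
clock: 15.08
tool_pos: [0.4803, 0.0764, 0.2916]
orientation: [-180.0, -0.1, -0.5]
force: [0.0, 0.3, 1.1]
opening: 0.0879
gripper_force: 0.0
```

```bash
python3 -c "
from h import *
T=toolT();np.save('T4',T);print(T[:3,3])
im=snap('wrist');s=snap('side')
a=cv2.resize(im[60:320,150:550],None,fx=1.5,fy=1.5,interpolation=2)
b=cv2.resize(s[120:240,280:460],None,fx=1.6,fy=1.6,interpolation=2)
c=np.zeros((590,600,3),np.uint8);c[:390]=a;c[390:390+192,:288]=b;cv2.imwrite('pics/w4.png',c)"
```

```text
[0.48032161 0.07643364 0.29157719]
```

View pics/w4.png

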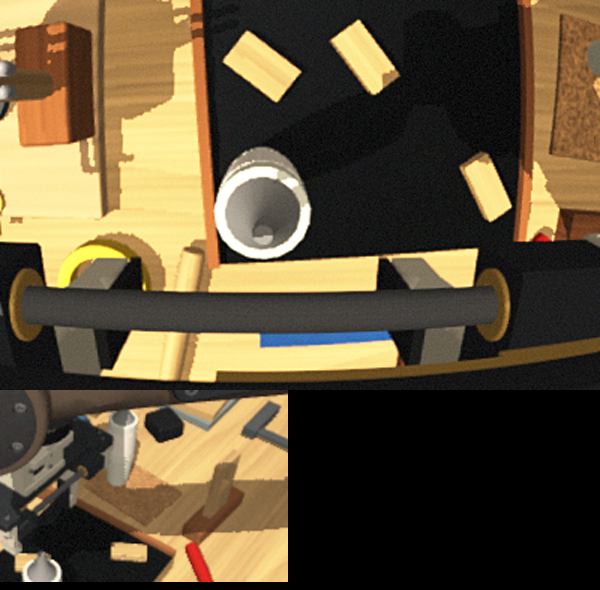

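Bottle 1 stands on the pad. Bottle 2's tip is at (263,234) and its ring centre at (263,212). The board holds exactly three offcuts.

```bash
python3 -c "
from h import *
np.set_printoptions(precision=4,suppress=True)
T=np.load('T4.npy')
P=lambda u,v,z:plane('wrist',u/1.5+150,v/1.5+60,z,T)
print('tip',P(263,234,.235),'ring',P(263,211,.195))
print('board near',P(219,262,.04),P(520,243,.04)); print('off',[P(*p,.054) for p in [(262,66),(365,57),(486,187)]])
print(rows([.482,.0742,.174],[180,0,0]))"
```

```text
tip [0.4812 0.0742 0.235 ] ring [0.4824 0.0739 0.195 ]
board near [0.3932 0.1147 0.04  ] [ 0.4063 -0.1952  0.04  ]
off [array([0.5718, 0.073 , 0.054 ]), array([ 0.5811, -0.0149,  0.054 ]), array([ 0.4681, -0.1378,  0.054 ])]
(array([0.0009, 0.0004, 0.1173]), array([-0.0001, -0.0004, -0.0104]))
```

>>> carry_out --pt "0.001 0.001 0.04 0 0 0" --pt "0.001 0.001 0.075 0 0 0" --pt "0.001 0.001 0.1 0 0 0" --pt "0.001 0.001 0.112 0 0 0" --pt "0.001 0.001 0.117 0 0 0" --pt "0.001 0.001 0.117 0 0 0" --pt "0.001 0.001 0.117 0 0 0"

```text
clock: 16.05
tool_pos: [0.4826, 0.0735, 0.1749]
orientation: [-180.0, -0.1, -0.7]
force: [-0.2, -0.3, 0.5]
opening: 0.0877
gripper_force: 0.0
```

>>> carry_out --pt "0 0 0 0 0 0" --pt "0 0 0 0 0 0" --pt "0 0 0 0 0 0" --pt "0 0 0 0 0 0" --pt "0 0 0 0 0 0" --pt "0 0 0 0 0 0" --grip -1

```text
clock: 16.8
tool_pos: [0.4821, 0.0734, 0.1741]
orientation: [-180.0, -0.0, -0.7]
force: [-0.2, 1.0, 1.0]
opening: 0.055
gripper_force: 30.0
```

```bash
python3 -c "
from h import *
print(rows([.533,-.309,.1425],[180,0,0]))"
```

```text
(array([0.0553, 0.3818, 0.0316]), array([-0.0001, -0.0002, -0.0118]))
```

>>> carry_out --pt "0 0 -0.012 0 0 0" --pt "0 0.005 -0.035 0 0 0" --pt "0.005 0.025 -0.055 0 0 0" --pt "0.012 0.06 -0.06 0 0 0" --pt "0.022 0.105 -0.06 0 0 0" --pt "0.032 0.155 -0.06 0 0 0" --pt "0.044 0.205 -0.06 0 0 0" --pt "0.052 0.25 -0.06 0 0 0"

```text
clock: 17.8
tool_pos: [0.5311, -0.179, 0.2344]
orientation: [-180.0, 0.0, -0.7]
force: [0.2, 0.7, -3.0]
opening: 0.0541
gripper_force: 30.0
```

>>> carry_out --pt "0.002 0.045 0 0 0 0" --pt "0.003 0.085 0 0 0 0" --pt "0.003 0.115 0 0 0 0" --pt "0.003 0.131 0.005 0 0 0" --pt "0.003 0.1315 0.03 0 0 0" --pt "0.003 0.1315 0.055 0 0 0" --pt "0.003 0.1315 0.075 0 0 0" --pt "0.003 0.1315 0.085 0 0 0"

```text
clock: 18.8
tool_pos: [0.5319, -0.3082, 0.1478]
orientation: [-180.0, 0.1, -0.7]
force: [-0.4, 0.8, -2.6]
opening: 0.0544
gripper_force: 30.0
```

>>> carry_out --pt "0 0 0 0 0 0" --pt "0 0 0.002 0 0 0" --pt "0 0 0.004 0 0 0" --pt "0 0 0.004 0 0 0"

```text
clock: 19.3
tool_pos: [0.5326, -0.3088, 0.1453]
orientation: [180.0, -0.0, -0.7]
force: [0.3, -0.4, -3.1]
opening: 0.0546
gripper_force: 30.0
```

>>> carry_out --pt "0 0 0.0015 0 0 0" --pt "0 0 0.003 0 0 0" --pt "0 0 0.0035 0 0 0" --pt "0 0 0.0035 0 0 0"

```text
clock: 19.8
tool_pos: [0.5329, -0.3089, 0.1421]
orientation: [180.0, -0.0, -0.7]
force: [0.1, 1.4, 2.9]
opening: 0.0547
gripper_force: 30.0
```

>>> carry_out --pt "0 0 0 0 0 0" --pt "0 0 0 0 0 0" --pt "0 0 0 0 0 0" --pt "0 0 0 0 0 0" --pt "0 0 -0.02 0 0 0" --pt "0 0 -0.06 0 0 0" --pt "0 0 -0.12 0 0 0" --pt "0 0 -0.17 0 0 0" --grip 1

```text
clock: 20.8
tool_pos: [0.5326, -0.3089, 0.314]
orientation: [180.0, -0.1, -0.7]
force: [0.9, 0.0, 0.7]
opening: 0.0876
gripper_force: 0.0
```

>>> carry_out --pt "-0.05 0.01 0 0 0 0" --pt "-0.1 0.025 0 0 0 0" --pt "-0.15 0.035 0 0 0 0" --pt "-0.17 0.035 0 0 0 0" --pt "-0.17 0.035 0 0 0 0" --pt "-0.17 0.035 0 0 0 0"

```text
clock: 21.55
tool_pos: [0.363, -0.3418, 0.3116]
orientation: [180.0, -0.0, -0.7]
force: [0.3, -0.2, -1.0]
opening: 0.0875
gripper_force: 0.0
```

```bash
python3 -c "
from h import *
T=toolT();np.save('T5',T);print(T[:3,3])
im=snap('wrist')
cv2.imwrite('pics/w5.png',cv2.resize(im[0:280,120:520],None,fx=2,fy=2,interpolation=2))"
```

```text
[ 0.36298505 -0.34179852  0.31159404]
```

View pics/w5.png

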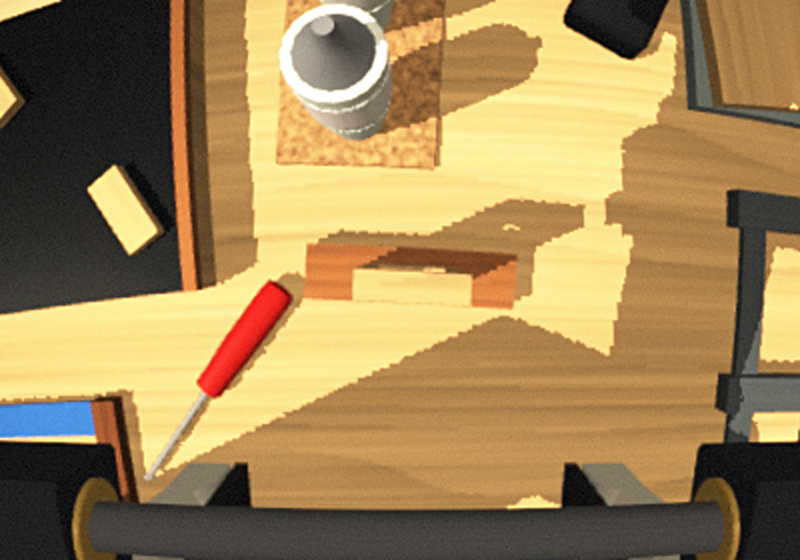

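Both bottles stand on the pad. The scraper's handle top face is the quad (353,268), (472,274), (470,305), (355,301), and the block top corners are (308,243), (517,256), (515,308), (304,297).

```bash
python3 -c "
from h import *
np.set_printoptions(precision=4,suppress=True)
T=np.load('T5.npy')
P=lambda u,v,z:plane('wrist',u/2+120,v/2,z,T)
q=[P(*p,.155) for p in [(353,268),(472,274),(470,305),(354,300)]];print(q,sum(q)/4)
b=[P(*p,.03) for p in [(308,243),(517,256),(515,308),(304,297)]];print(b,sum(b)/4)
for s in (q,b):
  for i,j in((0,1),(3,2)): d=s[i]-s[j];print(np.linalg.norm(d),np.degrees(np.arctan2(-d[0],d[1])))
print('nearest bottle tip',P(322,27,.203))
# two-view height of handle top middle: scene camera ray
S=lambda u,v:(u/2.35+200-.3,v/2.35+150-.3)
print(tri(ray('wrist',412/2+120,302/2,T),ray('scene',*S(76,25))))
"
```

```text
[array([ 0.4195, -0.3164,  0.155 ]), array([ 0.4158, -0.3766,  0.155 ]), array([ 0.3999, -0.3756,  0.155 ]), array([ 0.4031, -0.3165,  0.155 ])] [ 0.4096 -0.3463  0.155 ]
[array([ 0.4338, -0.2742,  0.03  ]), array([ 0.4231, -0.4223,  0.03  ]), array([ 0.3857, -0.4212,  0.03  ]), array([ 0.3952, -0.2702,  0.03  ])] [ 0.4095 -0.347   0.03  ]
0.06029704525934101 -3.474006980822441
0.059140728554904744 -3.0804541802521785
0.14847666694176503 -4.142595443742187
0.15137218293810975 -3.625810748787276
nearest bottle tip [ 0.53  -0.308  0.203]
(array([ 0.3992, -0.3446,  0.137 ]), [np.float64(0.0017997164187023745), np.float64(0.0017997164187024055)])
```

```bash
python3 -c "
from h import *
print(rows([.4096,-.3466,.098],[180,0,-3.7]))"
```

```text
(array([0.0466, 0.0044, 0.2133]), array([-0.0001,  0.0002,  0.0533]))
```

>>> carry_out --pt "0.045 0.0044 0.03 0 0 0.053" --pt "0.0466 0.0044 0.08 0 0 0.053" --pt "0.0466 0.0044 0.13 0 0 0.053" --pt "0.0466 0.0044 0.17 0 0 0.053" --pt "0.0466 0.0044 0.2 0 0 0.053" --pt "0.0466 0.0044 0.213 0 0 0.053" --pt "0.0466 0.0044 0.213 0 0 0.053" --pt "0.0466 0.0044 0.213 0 0 0.053"

```text
clock: 22.6
tool_pos: [0.4098, -0.3471, 0.0997]
orientation: [180.0, -0.1, -3.7]
force: [0.4, -0.6, 0.2]
opening: 0.0877
gripper_force: 0.0
```

>>> carry_out --pt "0 0 0 0 0 0" --pt "0 0 0 0 0 0" --pt "0 0 0 0 0 0" --pt "0 0 0 0 0 0" --pt "0 0 0 0 0 0" --pt "0 0 0 0 0 0" --grip -1

```text
clock: 23.35
tool_pos: [0.4088, -0.3467, 0.0989]
orientation: [180.0, -0.0, -3.7]
force: [-0.7, 2.4, 6.4]
opening: 0.0601
gripper_force: 30.0
```

The scraper is held at 60.1 mm opening with TCP 98.5 mm above its underside. In the board frame, offcuts 1 and 2 lie at y≈0.10 and 0.013, so one swath centred at y=+0.058 takes both, and a second swath at −0.07 takes the third.

```bash
cat >> h.py <<'E'
def bd(x,y):
    a=np.radians(2.3); return np.array([.5245+x*np.cos(a)-y*np.sin(a),-.031+x*np.sin(a)+y*np.cos(a)])
E
python3 -c "
from h import *
print(bd(-.06,.058),rows([*bd(-.06,.058),.23],[180,0,2.3]))"
```

```text
[0.46222069 0.02454537] (array([ 0.0293, -0.3739, -0.1311]), array([ 1.000e-04, -3.000e-04, -1.048e-01]))
```

>>> carry_out --pt "0 0 -0.01 0 0 0" --pt "0 0 -0.03 0 0 0" --pt "0 0 -0.06 0 0 0" --pt "0 0 -0.1 0 0 0" --pt "0 0 -0.13 0 0 0" --pt "0 0 -0.13 0 0 0"

```text
clock: 24.1
tool_pos: [0.4097, -0.3473, 0.2311]
orientation: [179.9, -0.2, -3.7]
force: [-0.1, -0.2, -2.8]
opening: 0.06
gripper_force: 30.0
```

```bash
python3 -c "
from h import *
print(bd(-.06,.058),rows([*bd(-.06,.058),.23],[180,0,2.3]))"
```

```text
[0.46222069 0.02454537] (array([ 0.0283, -0.3745,  0.0006]), array([ 0.0019, -0.0042, -0.1049]))
```

>>> carry_out --pt "0.003 -0.03 0 0 0 -0.02" --pt "0.007 -0.08 0 0 0 -0.04" --pt "0.011 -0.135 0 0 0 -0.06" --pt "0.015 -0.19 0 0 0 -0.08" --pt "0.019 -0.245 0 0 0 -0.1" --pt "0.023 -0.3 0 0 0 -0.105" --pt "0.027 -0.35 0 0 0 -0.105" --pt "0.0285 -0.374 0 0 0 -0.105"

```text
clock: 25.1
tool_pos: [0.4607, 0.0267, 0.2273]
orientation: [180.0, 0.1, 2.4]
force: [0.9, -1.0, -2.9]
opening: 0.06
gripper_force: 30.0
```

>>> carry_out --pt "0 0 0.02 0 0 0" --pt "0 0 0.05 0 0 0" --pt "0 0 0.07 0 0 0" --pt "0 0 0.08 0 0 0" --pt "0 0 0.08 0 0 0" --pt "0 0 0.08 0 0 0"

```text
clock: 25.85
tool_pos: [0.4618, 0.0247, 0.1491]
orientation: [-180.0, -0.0, 2.3]
force: [0.9, 0.6, -2.4]
opening: 0.0597
gripper_force: 30.0
```

```bash
python3 -c "
from h import *
T=toolT();print(T[:3,3],rows([*bd(-.06,.058),.140],[180,0,2.3]))
snap('side','s6.png');a=snap('scene','c6.png');b=snap('side')
c=np.zeros((400,790,3),np.uint8)
a=cv2.resize(a[160:310,260:400],None,fx=2.6,fy=2.6,interpolation=2);b=cv2.resize(b[140:300,210:400],None,fx=2.2,fy=2.2,interpolation=2)
c[:a.shape[0],:a.shape[1]]=a;c[:b.shape[0],a.shape[1]:a.shape[1]+b.shape[1]]=b;cv2.imwrite('pics/m6.png',c)"
```

```text
[0.46178767 0.02469056 0.1491424 ] (array([0.0004, 0.0002, 0.0091]), array([-0.0001, -0.0008,  0.0001]))
```

View pics/m6.png

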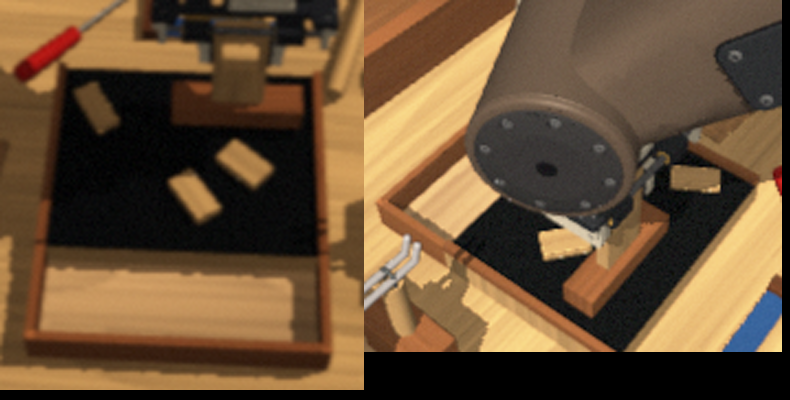

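Offcut 1 was knocked and now sits at crop (245,162). Offcut 2 at (193,195) and offcut 3 at (97,107) are unchanged.

```bash
python3 -c "
from h import *
a=np.radians(2.3);Rb=np.array([[np.cos(a),np.sin(a)],[-np.sin(a),np.cos(a)]])
for p in [(245,162),(193,195),(168,177),(210,222),(272,165),(97,107),(75,92),(120,125),(82,85)]:
  q=plane('scene',p[0]/2.6+259.7,p[1]/2.6+159.7,.054)[:2];print(p,q.round(4),(Rb@(q-[.5245,-.031])).round(3))"
```

```text
(245, 162) [0.5352 0.0396] [0.014 0.07 ]
(193, 195) [ 0.5848 -0.0159] [0.061 0.013]
(168, 177) [ 0.5634 -0.0458] [ 0.038 -0.016]
(210, 222) [0.618  0.0053] [0.095 0.033]
(272, 165) [0.5366 0.0704] [0.016 0.101]
(97, 107) [ 0.4727 -0.138 ] [-0.056 -0.105]
(75, 92) [ 0.4529 -0.167 ] [-0.077 -0.133]
(120, 125) [ 0.4963 -0.108 ] [-0.031 -0.076]
(82, 85) [ 0.4416 -0.16  ] [-0.088 -0.126]
```

>>> carry_out --pt "0 0.005 0.003 0 0 0" --pt "0 0.012 0.006 0 0 0" --pt "0 0.015 0.008 0 0 0" --pt "0 0.015 0.0085 0 0 0" --pt "0 0.015 0.0085 0 0 0"

```text
clock: 26.62
tool_pos: [0.462, 0.0096, 0.14]
orientation: [180.0, 0.0, 2.3]
force: [-0.4, -0.2, -2.7]
opening: 0.0602
gripper_force: 30.0
```

>>> carry_out --pt "0.008 0 0 0 0 0" --pt "0.02 0 0 0 0 0" --pt "0.032 0 0 0 0 0" --pt "0.046 0 0 0 0 0" --pt "0.06 0 0 0 0 0" --pt "0.075 0 0 0 0 0" --pt "0.09 0 0 0 0 0" --pt "0.105 0 0 0 0 0"

```text
clock: 27.62
tool_pos: [0.5679, 0.0139, 0.1399]
orientation: [180.0, 0.0, 2.3]
force: [-0.2, 0.2, -2.0]
opening: 0.0598
gripper_force: 30.0
```

>>> carry_out --pt "0.015 0 0 0 0 0" --pt "0.03 0 0 0 0 0" --pt "0.045 0 0 0 0 0" --pt "0.06 0 0 0 0 0" --pt "0.075 0 0 0 0 0" --pt "0.088 0 0 0 0 0" --pt "0.095 0 0 0 0 0" --pt "0.095 0 0 0 0 0"

```text
clock: 28.62
tool_pos: [0.662, 0.0176, 0.1398]
orientation: [180.0, 0.0, 2.3]
force: [-0.8, -0.2, -3.8]
opening: 0.0603
gripper_force: 30.0
```

```bash
python3 -c "
from h import *
T=toolT();print(T[:3,3])
a=snap('scene');b=snap('side')
c=np.zeros((400,790,3),np.uint8)
a=cv2.resize(a[160:310,260:400],None,fx=2.6,fy=2.6,interpolation=2);b=cv2.resize(b[140:300,210:400],None,fx=2.2,fy=2.2,interpolation=2)
c[:a.shape[0],:a.shape[1]]=a;c[:b.shape[0],a.shape[1]:a.shape[1]+b.shape[1]]=b;cv2.imwrite('pics/m7.png',c)"
```

```text
[0.66203627 0.0176253  0.13977925]
```

View pics/m7.png

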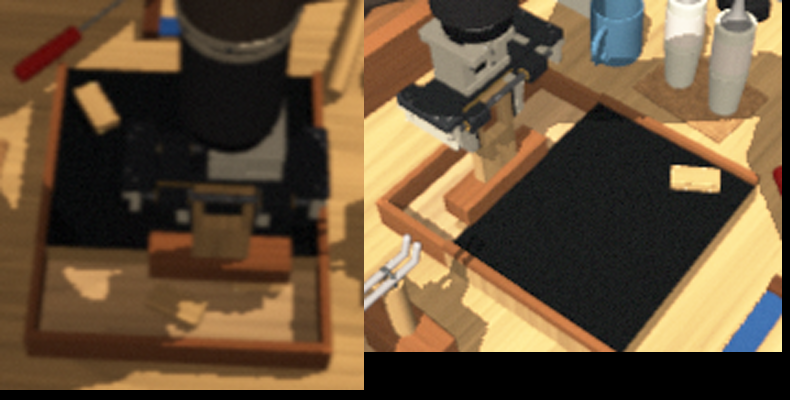

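Both offcuts are in the trough. Only offcut 3, at crop (97,107), remains.

```bash
python3 -c "
from h import *
print(bd(-.122,-.07),rows([*bd(-.122,-.07),.140],[180,0,2.3]))"
```

```text
[ 0.40540751 -0.10583969] (array([-2.608e-01,  1.131e-01,  1.000e-04]), array([-0.0001,  0.0005, -0.    ]))
```

>>> carry_out --pt "0 0 -0.02 0 0 0" --pt "-0.02 0.01 -0.05 0 0 0" --pt "-0.06 0.03 -0.06 0 0 0" --pt "-0.11 0.05 -0.06 0 0 0" --pt "-0.16 0.07 -0.06 0 0 0" --pt "-0.21 0.095 -0.06 0 0 0" --pt "-0.25 0.113 -0.06 0 0 0" --pt "-0.261 0.113 -0.06 0 0 0"

```text
clock: 29.72
tool_pos: [0.4028, -0.1067, 0.2005]
orientation: [-180.0, -0.1, 2.2]
force: [1.1, -0.6, -3.1]
opening: 0.06
gripper_force: 30.0
```

>>> carry_out --pt "0 0 0 0 0 0" --pt "0 0 0.02 0 0 0" --pt "0 0 0.04 0 0 0" --pt "0 0 0.055 0 0 0" --pt "0 0 0.06 0 0 0" --pt "0 0 0.06 0 0 0" --pt "0 0 0.06 0 0 0"

```text
clock: 30.6
tool_pos: [0.4063, -0.1056, 0.1406]
orientation: [180.0, -0.1, 2.3]
force: [0.7, -0.6, -2.6]
opening: 0.0598
gripper_force: 30.0
```

```bash
python3 -c "
from h import *
T=toolT();print(T[:3,3])
a=snap('scene');cv2.imwrite('pics/c8.png',a)
g=cv2.cvtColor(a,cv2.COLOR_BGR2HSV)
m=((g[:,:,2]>90)).astype(np.uint8);m[:185]=0;m[258:]=0
n,l,s,c=cv2.connectedComponentsWithStats(m)
a_=np.radians(2.3);Rb=np.array([[np.cos(a_),np.sin(a_)],[-np.sin(a_),np.cos(a_)]])
for i in range(1,n):
  if 20<s[i,4]<600 and 275<c[i,0]<390:
    q=plane('scene',*c[i],.054)[:2];print(s[i],c[i],(Rb@(q-[.5245,-.031])).round(3))"
```

```text
[ 0.4062662  -0.10557966  0.14059906]
[290 192  16  19 138] [297.1884058 200.9057971] [-0.056 -0.104]
```

Offcut 3 is still at board (−0.056,−0.104). I sweep it 0.265 m.

>>> carry_out --pt "0.008 0 0.0005 0 0 0" --pt "0.02 0 0.0005 0 0 0" --pt "0.035 0 0.0005 0 0 0" --pt "0.05 0 0.0005 0 0 0" --pt "0.067 0 0.0005 0 0 0" --pt "0.084 0 0.0005 0 0 0" --pt "0.101 0 0.0005 0 0 0" --pt "0.118 0 0.0005 0 0 0"

```text
clock: 31.65
tool_pos: [0.5247, -0.1009, 0.1394]
orientation: [180.0, 0.0, 2.3]
force: [-0.8, 0.8, -2.5]
opening: 0.06
gripper_force: 30.0
```

>>> carry_out --pt "0.017 0 0 0 0 0" --pt "0.034 0 0 0 0 0" --pt "0.051 0 0 0 0 0" --pt "0.068 0 0 0 0 0" --pt "0.085 0 0 0 0 0" --pt "0.102 0 0 0 0 0" --pt "0.119 0 0 0 0 0" --pt "0.134 0 0 0 0 0"

```text
clock: 32.65
tool_pos: [0.6585, -0.0955, 0.1394]
orientation: [180.0, 0.0, 2.3]
force: [0.2, 0.7, -2.3]
opening: 0.0594
gripper_force: 30.0
```

>>> carry_out --pt "0.008 0 0 0 0 0" --pt "0.012 0 0 0 0 0" --pt "0.012 0 0 0 0 0" --pt "0.012 0 -0.02 0 0 0" --pt "0.012 0 -0.06 0 0 0" --pt "-0.02 -0.02 -0.1 0 0 0" --pt "-0.07 -0.05 -0.12 0 0 0" --pt "-0.12 -0.08 -0.12 0 0 0"

```text
clock: 33.65
tool_pos: [0.5334, -0.02, 0.2615]
orientation: [-180.0, -0.2, 2.3]
force: [0.2, 1.3, -1.7]
opening: 0.0602
gripper_force: 30.0
```

```bash
python3 -c "
from h import *
T=toolT();print(T[:3,3])
a=snap('scene');b=snap('side')
c=np.zeros((420,790,3),np.uint8)
a=cv2.resize(a[160:310,200:400],None,fx=2.1,fy=2.1,interpolation=2);b=cv2.resize(b[130:310,210:400],None,fx=1.9,fy=1.9,interpolation=2)
c[:a.shape[0],:a.shape[1]]=a;c[:b.shape[0],a.shape[1]:a.shape[1]+b.shape[1]]=b;cv2.imwrite('pics/m9.png',c)"
```

```text
[ 0.53337293 -0.01995587  0.26151726]
```

View pics/m9.png

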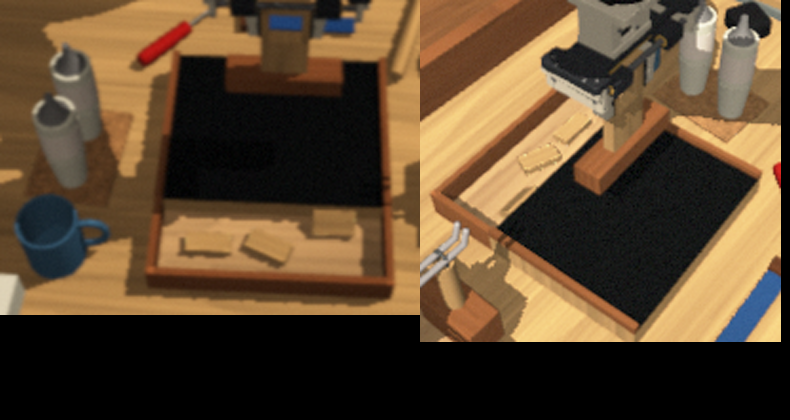

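All three offcuts lie flat in the trough (crop (207,243), (267,247), (333,222)), the board is clear, and both bottles stand on the pad. Now I hang the scraper, moving first to a point in front of the hook.

>>> carry_out --pt "-0.035 -0.02 0 0 0 0" --pt "-0.07 -0.045 0 0 0 0" --pt "-0.1 -0.073 0 0 0 0" --pt "-0.115 -0.12 0 0 0 0" --pt "-0.128 -0.17 0 0 0 0.01" --pt "-0.141 -0.22 0 0 0 0.02" --pt "-0.153 -0.27 0 0 0 0.03" --pt "-0.152 -0.32 0 0 0 0.044"

```text
clock: 34.75
tool_pos: [0.3683, 0.2943, 0.2603]
orientation: [-179.9, -0.0, -0.2]
force: [1.1, 0.3, -2.8]
opening: 0.0599
gripper_force: 30.0
```

```bash
python3 -c "
from h import *
print(toolT()[:3,3],rows([.37,.359,.1885],[180,0,-.2]))"
```

```text
[0.36830432 0.29433066 0.26032743] (array([ 0.0014, -0.0646,  0.0719]), array([-0.0016, -0.0007,  0.0004]))
```

>>> carry_out --pt "0 -0.03 0 0 0 0" --pt "0 -0.055 0.02 0 0 0" --pt "0 -0.064 0.045 0 0 0" --pt "0 -0.064 0.065 0 0 0" --pt "0 -0.064 0.072 0 0 0" --pt "0 -0.064 0.072 0 0 0" --pt "0 -0.064 0.072 0 0 0"

```text
clock: 35.62
tool_pos: [0.3702, 0.3574, 0.1886]
orientation: [-179.9, -0.1, -0.2]
force: [0.0, -0.1, -3.2]
opening: 0.0599
gripper_force: 30.0
```

```bash
python3 -c "
from h import *
T=toolT();np.save('T6',T);print(rows([.37,.359,.1885],[180,0,-.2]))
s=snap('side','s10.png')
# predicted pixels in side and scene of the window eye and hook tip to compare
print('tip',proj('side',[.4175,.359,.218]),'eye',proj('side',[T[0,3],T[1,3],T[2,3]-.0985+.14]))
w=snap('wrist','w10.png')
# bright bars in wrist image above handle: y positions of bars across several columns
for x,z in ((.43,.2),(.45,.2),(.48,.2)):
  u,v=proj('wrist',[x,.359,z],T); r=w[int(round(v)),int(u)-40:int(u)+40].astype(int)
  print(int(u),round(v),list(r.min(1)))
"
```

```text
(array([-0.0002, -0.0016,  0.0001]), array([-0.0014, -0.001 , -0.0004]))
tip (np.float64(227.8244209968725), np.float64(343.047180850535)) eye (np.float64(246.53393290644615), np.float64(356.93440705127523))
318 139 [np.int64(146), np.int64(141), np.int64(141), np.int64(148), np.int64(143), np.int64(145), np.int64(145), np.int64(146), np.int64(140), np.int64(144), np.int64(145), np.int64(148), np.int64(145), np.int64(149), np.int64(143), np.int64(143), np.int64(145), np.int64(150), np.int64(119), np.int64(92), np.int64(91), np.int64(94), np.int64(90), np.int64(89), np.int64(90), np.int64(99), np.int64(102), np.int64(99), np.int64(90), np.int64(90), np.int64(90), np.int64(95), np.int64(87), np.int64(87), np.int64(81), np.int64(93), np.int64(98), np.int64(94), np.int64(99), np.int64(96), np.int64(87), np.int64(65), np.int64(79), np.int64(96), np.int64(100), np.int64(93), np.int64(89), np.int64(84), np.int64(86), np.int64(87), np.int64(93), np.int64(92), np.int64(95), np.int64(91), np.int64(99), np.int64(96), np.int64(105), np.int64(101), np.int64(102), np.int64(96), np.int64(94), np.in
[... 1951 characters left out ...]
(123), np.int64(93), np.int64(85), np.int64(125), np.int64(129), np.int64(123), np.int64(115), np.int64(86), np.int64(73), np.int64(74), np.int64(70), np.int64(53), np.int64(53), np.int64(61), np.int64(70), np.int64(114), np.int64(182), np.int64(213), np.int64(216), np.int64(215), np.int64(218), np.int64(218), np.int64(218), np.int64(222), np.int64(220), np.int64(201), np.int64(192), np.int64(173), np.int64(157), np.int64(140), np.int64(109), np.int64(90), np.int64(119), np.int64(174), np.int64(170), np.int64(169), np.int64(170), np.int64(168), np.int64(172), np.int64(168), np.int64(167), np.int64(166), np.int64(164), np.int64(170), np.int64(168), np.int64(168), np.int64(171), np.int64(174)]
```

The bars' centre in the wrist view is within 1 px (0.6 mm) of the predicted hook line, so the window is lined up. I advance slowly.

>>> carry_out --pt "0.006 -0.001 0 0 0 0" --pt "0.014 -0.001 0 0 0 0" --pt "0.022 -0.001 0 0 0 0" --pt "0.03 -0.001 0 0 0 0" --pt "0.038 -0.001 0 0 0 0" --pt "0.044 -0.001 0 0 0 0" --pt "0.05 -0.001 0 0 0 0" --pt "0.055 -0.001 0 0 0 0"

```text
clock: 36.72
tool_pos: [0.4251, 0.3579, 0.1876]
orientation: [180.0, 0.0, -0.2]
force: [1.5, -0.5, -2.7]
opening: 0.0596
gripper_force: 30.0
```

```bash
python3 -c "
from h import *
o=telemetry.get_obs();print(o['tool_pos'],o['force'],o['moment'])"
```

```text
[0.42508285 0.35793749 0.18755217] [ 1.49885271 -0.4623223  -2.67158419] [-0.02115456  0.02679066 -0.01332331]
```

No contact, so I continue to the seat.

>>> carry_out --pt "0.006 0 0 0 0 0" --pt "0.012 0 0 0 0 0" --pt "0.018 0 0 0 0 0" --pt "0.024 0 0 0 0 0" --pt "0.028 0 0 0 0 0" --pt "0.029 0 0 0 0 0" --pt "0.029 0 0 0 0 0"

```text
clock: 37.6
tool_pos: [0.4537, 0.3578, 0.1875]
orientation: [180.0, 0.0, -0.2]
force: [0.1, -1.1, -3.0]
opening: 0.06
gripper_force: 30.0
```

>>> carry_out --pt "0 0 0.005 0 0 0" --pt "0 0 0.01 0 0 0" --pt "0 0 0.015 0 0 0" --pt "0 0 0.019 0 0 0" --pt "0 0 0.022 0 0 0" --pt "0 0 0.024 0 0 0" --pt "0 0 0.024 0 0 0"

```text
clock: 38.48
tool_pos: [0.4537, 0.3578, 0.1634]
orientation: [180.0, 0.0, -0.2]
force: [-0.8, 0.1, -3.8]
opening: 0.0598
gripper_force: 30.0
```

Contact is expected at TCP z≈0.1585, so I lower in small steps.

>>> carry_out --pt "0 0 0.0015 0 0 0" --pt "0 0 0.003 0 0 0" --pt "0 0 0.0045 0 0 0" --pt "0 0 0.0045 0 0 0" --pt "0 0 0.0045 0 0 0"

```text
clock: 39.1
tool_pos: [0.4538, 0.3578, 0.1591]
orientation: [-180.0, -0.0, -0.2]
force: [-0.1, 0.8, -2.7]
opening: 0.0594
gripper_force: 30.0
```

>>> carry_out --pt "0 0 0.001 0 0 0" --pt "0 0 0.002 0 0 0" --pt "0 0 0.002 0 0 0" --pt "0 0 0.002 0 0 0"

```text
clock: 39.6
tool_pos: [0.4539, 0.3581, 0.1588]
orientation: [-179.9, -0.1, -0.2]
force: [-6.1, -2.8, 8.8]
opening: 0.0597
gripper_force: 30.0
```

It's seated: an upward reaction appears at z=0.1588. I relax 1 mm, release and rise straight up.

>>> carry_out --pt "0 0 -0.001 0 0 0" --pt "0 0 -0.001 0 0 0"

```text
clock: 39.85
tool_pos: [0.4538, 0.3581, 0.1589]
orientation: [-180.0, -0.0, -0.2]
force: [-3.7, -1.6, 6.1]
opening: 0.0595
gripper_force: 30.0
```

>>> carry_out --pt "0 0 0 0 0 0" --pt "0 0 0 0 0 0" --pt "0 0 0 0 0 0" --pt "0 0 0 0 0 0" --pt "0 0 0 0 0 0" --pt "0 0 0 0 0 0" --grip 1

```text
clock: 40.6
tool_pos: [0.4537, 0.3578, 0.1581]
orientation: [-180.0, -0.0, -0.2]
force: [0.6, -0.1, 0.2]
opening: 0.088
gripper_force: 0.0
```

>>> carry_out --pt "0 0 -0.01 0 0 0" --pt "0 0 -0.025 0 0 0" --pt "0 0 -0.045 0 0 0" --pt "0 0 -0.07 0 0 0" --pt "0 0 -0.1 0 0 0" --pt "0 0 -0.14 0 0 0" --pt "0 0 -0.18 0 0 0" --pt "0 0 -0.2 0 0 0"

```text
clock: 41.6
tool_pos: [0.4542, 0.358, 0.3622]
orientation: [-179.8, -0.2, -0.2]
force: [-0.1, 0.2, -0.3]
opening: 0.0876
gripper_force: 0.0
```

>>> carry_out --pt "-0.06 0 0 0 0 0" --pt "-0.06 0 0 0 0 0" --pt "-0.06 0 0 0 0 0" --pt "-0.06 0 0 0 0 0" --pt "-0.06 0 0 0 0 0" --pt "-0.06 0 0 0 0 0" --pt "-0.06 0 0 0 0 0" --pt "-0.06 0 0 0 0 0"

```text
clock: 42.6
tool_pos: [0.3939, 0.3581, 0.358]
orientation: [180.0, 0.0, -0.2]
force: [-0.9, -0.8, -0.4]
opening: 0.0874
gripper_force: 0.0
```

```bash
python3 -c "
from h import *
np.set_printoptions(precision=3,suppress=True)
T=toolT();w=snap('wrist','w11.png');s=snap('side','s11.png');c=snap('scene','c11.png')
# expected pixels of hanging scraper: top-bar centre (z=.215) and ends, compare HSV just inside/outside
h=cv2.cvtColor(w,cv2.COLOR_BGR2HSV)
for n,p in dict(topc=[.4535,.358,.215],topL=[.4535,.383,.215],topR=[.4535,.333,.215],outL=[.4535,.396,.215],outR=[.4535,.32,.215],blockL=[.46,.41,.09],blockR=[.46,.31,.09],bar=[.49,.366,.2]).items():
  u,v=proj('wrist',p,T);print(n,round(u),round(v),h[int(round(v)),int(round(u))])
# wooden handle pixels blob in wrist image near the top
hsv=cv2.cvtColor(s,cv2.COLOR_BGR2HSV)
for n,p in dict(block1=[.433,.42,.075],block2=[.433,.30,.075]).items():
  u,v=proj('side',p);print(n,round(u),round(v),hsv[min(399,int(v)),int(u)] if v<400 else '')
# offcuts left on the board?
g=c.max(2);poly=np.array([proj('scene',[*bd(x,y),.041]) for x,y in((-.125,-.145),(-.125,.145),(.115,.145),(.115,-.145))],np.int32)
m=np.zeros(g.shape,np.uint8);cv2.fillPoly(m,[poly],1);print('bright px on board',(g[m>0]>90).sum(),m.sum())
"
```

```text
topc 322 131 [ 24 114 251]
topL 296 131 [ 23 113 251]
topR 348 131 [ 23 115 251]
outL 283 131 [ 13 178 229]
outR 361 131 [ 13 169 223]
blockL 284 124 [ 13 172 224]
blockR 357 124 [ 13 197 123]
bar 314 95 [ 19  17 239]
block1 211 391 [ 14  77 112]
block2 255 344 [ 14  83 102]
bright px on board 91 6511
```

The scraper hangs where predicted. I check the 91 bright pixels on the board and the bottles before handing in.

```bash
python3 -c "
from h import *
c=cv2.imread('pics/c11.png');g=c.max(2)
poly=np.array([proj('scene',[*bd(x,y),.041]) for x,y in((-.125,-.145),(-.125,.145),(.115,.145),(.115,-.145))],np.int32)
m=np.zeros(g.shape,np.uint8);cv2.fillPoly(m,[poly],1)
n,l,s,_=cv2.connectedComponentsWithStats(((g>90)&(m>0)).astype(np.uint8));print(poly.tolist(),s[1:].tolist())
hs=cv2.cvtColor(c,cv2.COLOR_BGR2HSV)
for p in ([.612,-.313,.14],[.533,-.309,.14],[.612,-.313,.2],[.533,-.309,.2]):
  u,v=proj('scene',p);print(round(u),round(v),hs[int(v),int(u)])
"
```

```text
[[286, 185], [377, 188], [379, 255], [278, 250]] [[309, 186, 69, 3, 91]]
226 218 [16 30 92]
234 195 [ 18  38 102]
222 205 [ 13  48 112]
230 182 [16 40 95]
```

The bright pixels are only a 3-px strip along the board's near edge, and both bottles show grey where they should stand. I hand in.

```bash
python3 -c "
from plant import workorder
print(workorder.close_job())"
```

```text
the job is handed in; nothing more can be done
None
```

I handed the job in after about 43 s, with no verdict returned: both bottles stand on the pad, all three offcuts are in the trough, the empty hook is over the pointer to within about 2°, and the scraper hangs on it.

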